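Load a slip-coated tile over the lip of the stencilling jig

TASK

Load the slip-coated tile into the stencilling jig: square it up on the loading deck, slide it by its edges over the raised metal lip until it drops flat into the pocket between the side guides, and press it home against the back stop with a light, steady, level push of about 8 N held for half a second. Do not touch its wet coated face, lift it or shove it hard, do not shift the back stop from its setting, and leave the jar, cup and brush where they are. Then take the hand away.

Things in the scene. Friction and masses are not known exactly. Their poses are not given: they have to be found in the camera images.
- jig: Fixed tile stencilling jig: dark brown plywood board 375 mm (x, the loading direction) by 240 mm (y), 12 mm thick, flat on the bench. Origin on the bench, on the centre line, straight below the lip's pocket-side edge; z up. x = -200 to -15 is the bare loading deck, top at z = 12. An open stencil frame lies flat off its left edge (x -35 to 135, y 125 to 345), under 26 mm high.
- lip_edge (a point): Middle of the top edge, on the pocket side, of the raised aluminium lip across the jig's mouth (jig x = 0, y = 0, z = 14 mm; jig axes). The lip is 104 mm wide. Coming from the deck it ramps up 2 mm between jig x = -15 and -4, is level to x = 0 and drops sheer by 2 mm to the pocket floor, which is level with the deck.
- pocket (a point): On the pocket floor, on the centre line, 52 mm beyond the lip's edge (jig axes). The pocket lies between two aluminium side guides: inner faces at jig y = +-52 mm, 12 mm high above the floor, from x = 0 to 108, their thin front ends flaring out over the deck to y = +-57 at x = -26.
- stopbar: Adjustable aluminium back stop across the pocket's far end, 16 x 80 x 10.5 mm, two brass thumbscrews on top. Origin: middle of the lower edge of the front face, which the tile comes to lie against; jig axes. Set by hand 105 to 111 mm beyond the lip's edge. The screws are only nipped up: a push of about 9 N makes it slip back along jig x and it stays there (no spring).
- tile: Handmade rigid terracotta tile, about 100 mm square (true within 2.5 mm), 18 mm thick with its coat, 0.3 to 0.4 kg. Origin: centre of underside; x, y along edges. Starts on the deck, off centre, turned. Slides with 1.5 to 3 N, crosses the lip with up to 7 N; its edge chips above 14 N. It rocks going over, rear edge rising 4 mm: push with fingertips 5 to 10 mm above the deck, at most 40 mm/s.
- slip_coat: The wet pale slip coat on the tile's top, 94 x 93 mm, 1 mm thick, centred, leaving a bare margin of about 3.5 mm; it moves with the tile. Origin: centre of its underside, 17 mm above the tile's underside. Not to be touched.
- slip_jar: Closed glass jar of brown slip with a white lid, 76 mm diameter, 115 mm high, standing to the right of the jig. Origin: centre of its base. Bystander.
- cup: Blue ceramic cup, 72 mm diameter, 70 mm high, standing to the left of the loading deck. Origin: centre of its base. Bystander.
- brush: Blue flat slip brush lying on the bench to the right of the loading deck, 230 mm long along its x, 40 mm wide, 12 mm high. Origin: on the bench under its middle. Bystander.
Things that resemble listed ones, but are neither listed nor needed, are in the scene too. Of the things like the tile, leave any that is yellow; of the rest the smaller one is meant.

How it is judged (in metres and radians):
On the way, in this order (a step that is already met when the one before it is completed fails the run):
1. the tile rides up over the lip, between the side guides (z of tile in the frame of jig above 0.0135 m and x of tile in the frame of jig above -0.045 m and y of tile in the frame of jig between -0.006 and 0.006 m), for 0.1 s.
2. the tile, dropped into the pocket, is pressed against the back stop with more than 2 N for 0.2 s (z of tile in the frame of jig below 0.0135 m and x of tile in the frame of jig above 0.0505 m and contact force between tile and stopbar above 2 N), for 0.2 s.
At the end, for the whole second after the job is handed in: The tile lies at rest flat in the pocket (within 1.5 mm of its floor, tilt under 0.015 rad), between the side guides, square to the jig within 0.05 rad and within 1.5 mm of the back stop, and the stop is within 1.5 mm of its original setting (z of tile in the frame of jig below 0.0135 m and angle between tile's own z axis and vertical below 0.015 rad and x of tile in the frame of jig above 0.0505 m and y of tile in the frame of jig between -0.004 and 0.004 m and x of tile in the frame of stopbar above -0.0526 m and angle between the x axis of tile and the x axis of jig, either way round below 0.05 rad and distance of stopbar from where it was at the start of the episode below 0.0015 m and linear speed of tile below 0.01 m/s); the robot touches nothing.
It fails at once if the fingers touch the wet slip coat (over 0.5 N) (contact force between the fingers and slip_coat above 0.5 N).
It fails at once if the tile is shoved with more than 14 N (contact force between the fingers and tile above 14 N).
It fails at once if the tile is lifted more than 20 mm off the deck (z of tile in the frame of jig above 0.032 m).
It fails at once if the back stop is shifted by more than 1.5 mm (distance of stopbar from where it was at the start of the episode above 0.0015 m).
It fails at once if the jar, the cup or the brush is moved by more than 15 mm (distance of any of slip_jar, cup, brush from where it was at the start of the episode above 0.015 m).
It also fails if it takes over 69 s, if anything falls off the work surface, if the arm or the gripper's body presses on something with over 40 N, if the wrist force passes 120 N, or if a joint passes its speed limit or range.

ROBOT

A 6-joint arm with a two-finger parallel gripper is mounted at the origin on the work surface. World frame = base frame: x ahead of the robot, y to its left, z up, the work surface at z = 0. Lengths are in m, angles in degrees, forces in N, time in s.
With the tool pointing down it reaches from about 0.35 to 0.875 m from the base axis. Payload 4.2 kg.
Tool frame: the origin (TCP) lies midway between the tips of the shut fingers; the grasp point (between the pads) lies 19 mm behind it; z points along the fingers, y is the line along which they close (so a half turn about z gives the same grasp; the last joint's range is limited). The gripper opens to 87 mm and grips with 3 to 60 N. Pads are 19 mm wide; open, the fingers measure 117 mm over their backs; the gripper's body (75 mm by 190 mm) begins 51 mm behind the grasp point.
Start: joints at [78.988, 22.042, 0.453, 0, -68.411, -14.817], TCP at [0.272, 0.563, 0.186] pointing down, gripper open.
Joint ranges: [-179.83, 179.83], [-69.29, 118.12], [-61.27, 80.66], [-181.25, 117.63], [-171.15, -9.14], [-177.46, 177.46]. Speed limits (degrees/s): [159.86, 159.86, 180, 180, 180, 180].

INTERFACE

Orientations are given as a 3x3 rotation matrix whose columns are the frame's x, y, z axes.
In Python, from station import r, cams gives the robot as it stands.
- The arm moves only by the tool play_rows, never from a script. Its argument "commands" is text: rows parted by semicolons, each of 6 numbers parted by spaces: the shift along the world's x, y, z normalised to -1 to 1, where 1 is 30 mm, then the turn, a rotation vector about the world's x, y, z normalised to -1 to 1, where 1 is 0.15 rad. A call has 1 to 20 rows; each row shifts and turns the commanded pose from where the row before left it; what a row does not reach is not made up. A row lasts 1/10 s, in which the tool goes at most 50 mm and 8.59 degrees, less where a joint would pass 70% of its speed; a pose out of reach is approached as far as the arm can. A call with a number of a shift or a turn outside -1 to 1 is refused whole. A call with a gripper value outside its range is refused whole. "grip" is the finger opening in mm, from 0 to 87, set as the call begins (left out, the last holds). The fingers move at their own pace and stop on an object; the grip force is fixed at half the most. Time passes only in rows, so rows that do not move let the fingers close. It gives the time, the measured TCP pose, the force, the opening and the grip force at its end, in the units of the state.
- r.sense(): the state, without advancing time (a new reading comes with each control period).
- cams.capture(name): name is "scene" or "top" or "wrist"; returns (picture, depth): 400x640x3 uint8, blue, green, red; 400x640 float32, m along the optical axis (not along the pixel's ray), 0 where there is no reading.
- cams.camera_info(name): a dict with "mtx" (3x3 intrinsics, pixels), "R" (3x3) and "t" (3): a world point X has camera coordinates R X + t. Camera axes: x right, y down, z forward; pixel columns grow to the right and rows downward; lengths in m; the calibration is good to about 2 mm. A picture is of the moment at which its call begins: read the wrist's pose just before it. camera_info takes no time and is no camera call; for the wrist camera it gives the pose at the moment of the call.
- r.finish_job(): hands the job in; it is judged then, once.
The state is a dict: "time_s": time; "joints": joint angles; "joint_velocities": joint speeds; "effort": joint torques, N m; "tcp_pos": TCP position; "ee_rot": TCP orientation; "wrist_force": force on the tool from outside, world axes, zero at the start; "moment": the same for the moment, N m; "gripper_width": opening from 0.0 (shut) to 1.0 (fully open); "gripper_force": force on a finger pad.
Only numpy, scipy, OpenCV 4.12 (cv2) and the standard library are available. Lean on these libraries where they do the work, as an engineer would, in place of code of your own. Each camera call takes 0.05 s, during which the arm holds its last target. There are 200 camera calls.

## Working session

There is one attempt and no reset: what is moved stays moved. The work goes in short steps, Python scripts to look and compute and a tool call to move; the robot and the scene stay as the last step left them, time stands still between calls to the robot, and variables do not carry over. Pictures are saved under pics/ and viewed, at most 10 in all, crops included, and the job is handed in when it is done.

Besides the shell and the picture viewer there is one more tool, called as a command line: name --argument value ..., lists and objects as JSON in quotes. play_rows: Moves the arm, as the interface text tells. Scaled input: -1 to 1 covers 30 mm each way for a shift and 0.15 rad each way for a turn. Its arguments: {"type":"object","properties":{"commands":{"type":"string"},"grip":{"type":"number"}},"required":["commands"]}

```bash
mkdir -p pics
cat > h.py <<'E'
import numpy as np, cv2
from station import r, cams
def grab(n,f):
    i=cams.camera_info(n); p,d=cams.capture(n); cv2.imwrite('pics/%s.png'%f,p); np.savez('pics/%s.npz'%f,d=d,p=p,**{k:np.array(i[k]) for k in('mtx','R','t')}); return p,d
def px(f,u,v,z=None):
    "pixel -> world on plane z, or by depth"
    a=np.load('pics/%s.npz'%f); ray=np.linalg.inv(a['mtx'])@[u,v,1]; R,t=a['R'],a['t'].ravel(); o=-R.T@t; w=R.T@ray
    s=(z-o[2])/w[2] if z is not None else a['d'][int(round(v)),int(round(u))]
    return o+s*w
E
python3 - <<'E'
from h import *
grab('top','top0'); grab('scene','scene0')
s=r.sense(); print(s['tcp_pos'],s['ee_rot'],s['gripper_width'],s['time_s'],s['wrist_force'])
E
```

```text
[0.2720165  0.56201417 0.18466117] [[ 9.00032012e-01 -4.35823113e-01 -7.68301861e-04]
 [-4.35823778e-01 -9.00030172e-01 -1.82326736e-03]
 [ 1.03127202e-04  1.97584321e-03 -9.99998043e-01]] 1.001696991025521 0.1 [0.69512324 0.02742456 0.47694491]
```

View pics/top0.png

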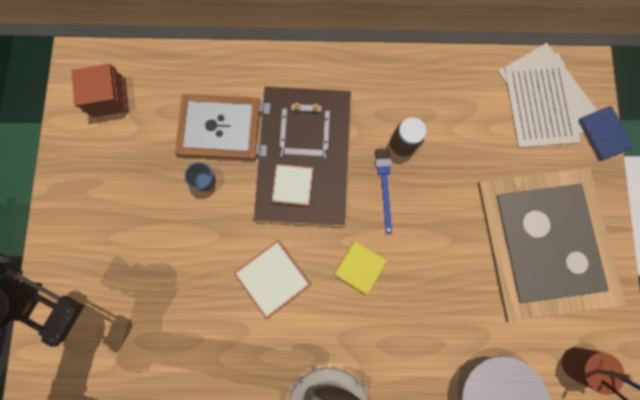

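View pics/scene0.png

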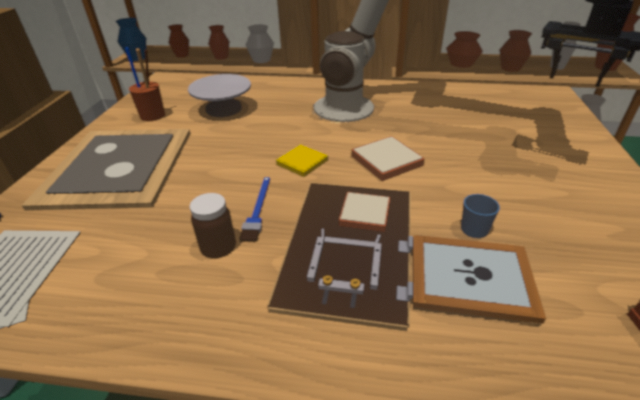

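Candidates in the top view: the pale tile on the deck (293,185), a larger pale tile on the bench (272,279), and a yellow one (361,268). I choose the one on the deck because it is the smaller non-yellow tile. Next I'll locate the jig roughly and check with an enlarged crop.

Run:
```python
from h import *
for n,u,v,z in [('jigFL',265,88,.012),('jigFR',350,92,.012),('jigNL',255,221,.012),('jigNR',344,225,.012),('lipL',282,152,.014),('lipR',327,154,.014),('tile',293,185,.03),('big',272,279,.02),('cup',200,178,.07),('jar',411,131,.115)]:
    print(n,px('top0',u,v,z).round(3))
p=cv2.imread('pics/top0.png')[75:235,170:400]
cv2.imwrite('pics/c1.png',cv2.resize(p,None,fx=3.4,fy=3.4,interpolation=cv2.INTER_CUBIC))
i=cams.camera_info('wrist'); R=np.array(i['R']);t=np.array(i['t']).ravel(); print(i['mtx'],R,-R.T@t)
```

```text
jigFL [0.833 0.186 0.012]
jigFR [ 0.826 -0.05   0.012]
jigNL [0.462 0.197 0.012]
jigNR [ 0.456 -0.036  0.012]
lipL [0.65  0.132 0.014]
lipR [0.646 0.011 0.014]
tile [0.556 0.1   0.03 ]
big [0.315 0.147 0.02 ]
cup [0.562 0.332 0.07 ]
jar [ 0.68  -0.192  0.115]
[[284.7520742    0.         324.25814782]
 [  0.         284.7520742  201.83158628]
 [  0.           0.           1.        ]] [[-0.43596482 -0.89996186  0.0018247 ]
 [-0.86874334  0.42136944  0.26025527]
 [-0.23498869  0.11187694 -0.96553812]] [0.33576251 0.53107436 0.38323224]
```

View pics/c1.png

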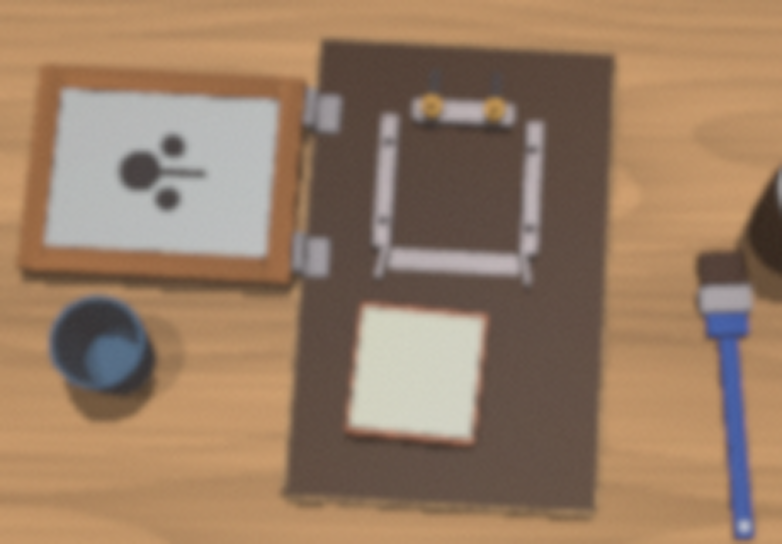

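The crop confirms it: a tile with a pale coat and terracotta rim on the deck, corners at about (360,303), (487,313), (473,442) and (347,432). It sits left of the centre line. I'll move above its left side for a close look with the wrist camera.

play_rows --commands "0.6 -0.8 -0.12 0 0 -0.48;0.6 -0.8 -0.12 0 0 -0.48;0.6 -0.8 -0.12 0 0 -0.48;0.6 -0.8 -0.12 0 0 -0.48;0.6 -0.8 -0.12 0 0 -0.48;0.6 -0.8 -0.12 0 0 -0.48;0.6 -0.8 -0.12 0 0 -0.48;0.6 -0.8 -0.12 0 0 -0.48;0.6 -0.8 -0.12 0 0 -0.48;0.6 -0.8 -0.12 0 0 -0.48;0.6 -0.8 -0.12 0 0 -0.48;0.6 -0.8 -0.12 0 0 -0.48;0.6 -0.8 -0.12 0 0 -0.48;0.6 -0.8 -0.12 0 0 -0.48;0.6 -0.8 -0.12 0 0 -0.48;0.6 -0.8 -0.12 0 0 -0.48;0 0 0 0 0 0;0 0 0 0 0 0;0 0 0 0 0 0" --grip 50

```text
time_s: 2.0
tcp_pos: [0.5598, 0.1791, 0.128]
ee_rot: [[-0.031, -1.0, -0.0], [-1.0, 0.031, 0.0], [0.0, 0.0, -1.0]]
wrist_force: [-0.4, -0.8, 0.6]
gripper_width: 0.577
gripper_force: 0.0
```

Run:
```python
from h import *
p,d=grab('wrist','w1')
cv2.imwrite('pics/w1b.png',cv2.resize(p,(800,500),interpolation=cv2.INTER_CUBIC))
s=r.sense(); print(s['tcp_pos'],s['ee_rot'],s['joints'],s['gripper_width'],s['time_s'],s['wrist_force'])
```

```text
[0.55982523 0.17928665 0.12813932] [[-3.04811601e-02 -9.99535341e-01 -7.09802359e-06]
 [-9.99535334e-01  3.04811590e-02  1.24141093e-04]
 [-1.23867054e-04  1.08786899e-05 -9.99999992e-01]] [ 3.35283031e+01  2.11087979e+01 -9.70639331e+00 -7.16579012e-03
 -5.91812193e+01 -3.52713444e+01] 0.575412855745719 2.05 [ 0.84232483  1.14047407 -0.18436208]
```

View pics/w1b.png

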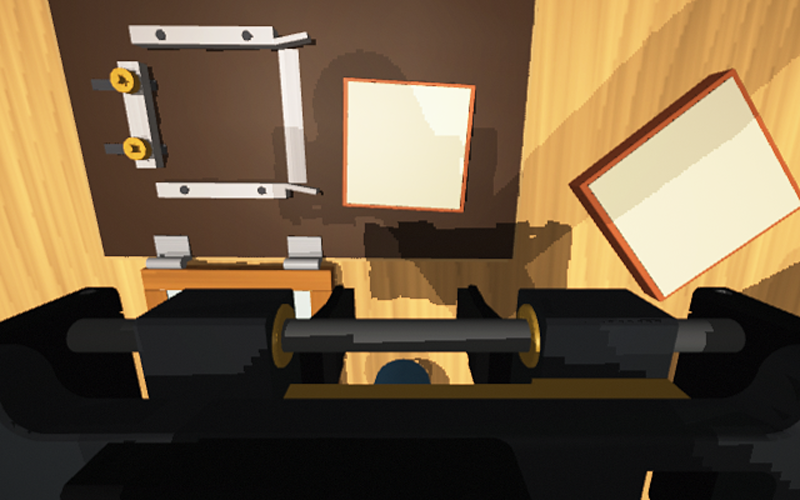

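The wrist view (800x500) shows the tile's corners at (343,78), (475,86), (463,212) and (343,206). The right guide's inner top edge runs through (131,42)–(272,43) and the left guide's through (157,184)–(287,184). The lip's pocket edge is near x=278–290, and the stop's front is at about (146,62)–(158,166).

Run:
```python
from h import *
P={}
for n,u,v,z in [('tFR',343,78,.029),('tNR',475,86,.029),('tNL',463,212,.029),('tFL',343,206,.029),('gR1',131,42,.024),('gR0',272,43,.024),('gL1',157,184,.024),('gL0',287,184,.024),('lipR',278,48,.014),('lipL',290,183,.014),('edgeLf',105,256,.012),('edgeLn',513,258,.012),('edgeNR',535,0,.012),('stopR',139,62,.0225),('stopL',156,166,.0225)]:
    P[n]=px('w1',u/1.25,v/1.25,z); print(n,P[n].round(4))
d=lambda a,b:P[b][:2]-P[a][:2]
ang=lambda v:np.degrees(np.arctan2(v[1],v[0])).round(2)
print('tile sides',[np.linalg.norm(d(a,b)).round(4) for a,b in('tFR tNR'.split(),'tNR tNL'.split(),'tNL tFL'.split(),'tFL tFR'.split())])
print('yaws',[(a,b,ang(d(a,b))) for a,b in [('tNR','tFR'),('tNL','tFL'),('gR0','gR1'),('gL0','gL1'),('edgeLn','edgeLf')]], ang(d('tNR','tNL'))-90,ang(d('tFR','tFL'))-90,ang(d('lipR','lipL'))-90,ang(d('stopR','stopL'))-90,ang(d('edgeNR','edgeLn'))-90)
print('tilec',np.mean([P[k] for k in('tFR','tNR','tNL','tFL')],0), 'depth chk',px('w1',400/1.25,150/1.25),px('w1',220/1.25,120/1.25))
a=np.load('pics/w1.npz')['p']
cv2.imwrite('pics/w1c.png',cv2.resize(a[10:175,65:390],None,fx=2.46,fy=2.46,interpolation=cv2.INTER_CUBIC))
```

```text
tFR [0.6031 0.0485 0.029 ]
tNR [0.5021 0.0572 0.029 ]
tNL [0.5102 0.1544 0.029 ]
tFL [0.6106 0.1462 0.029 ]
gR1 [0.7627 0.0175 0.024 ]
gR0 [0.6559 0.0215 0.024 ]
gL1 [0.7656 0.1236 0.024 ]
gL0 [0.6569 0.127  0.024 ]
lipR [0.6549 0.0223 0.014 ]
lipL [0.6575 0.1269 0.014 ]
edgeLf [0.8353 0.1874 0.012 ]
edgeLn [0.4611 0.201  0.012 ]
edgeNR [ 0.454  -0.0051  0.012 ]
stopR [0.7608 0.031  0.0225]
stopL [0.7643 0.109  0.0225]
tile sides [np.float64(0.1014), np.float64(0.0975), np.float64(0.1007), np.float64(0.098)]
yaws [('tNR', 'tFR', np.float64(-4.96)), ('tNL', 'tFL', np.float64(-4.66)), ('gR0', 'gR1', np.float64(-2.13)), ('gL0', 'gL1', np.float64(-1.78)), ('edgeLn', 'edgeLf', np.float64(-2.09))] -4.790000000000006 -4.390000000000001 -1.4399999999999977 -2.5900000000000034 -1.9699999999999989
tilec [0.55649989 0.10156088 0.029     ] depth chk [0.56138757 0.10268524 0.02838894] [0.71088783 0.0736741  0.01092879]
```

View pics/w1c.png

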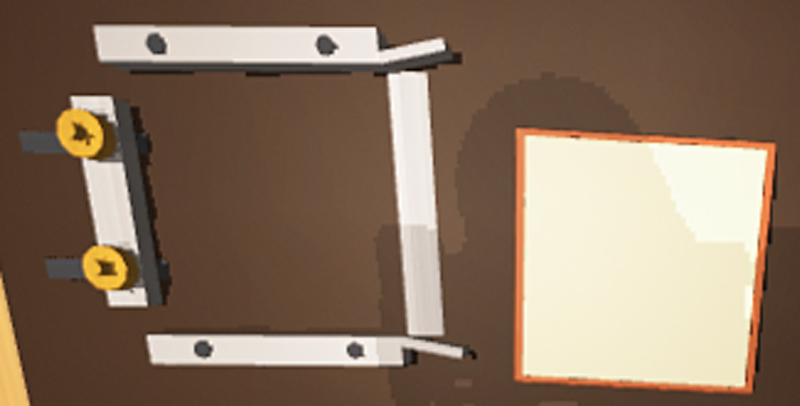

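Both edges and sizes agree: the jig origin is about (0.6565, 0.0742) with yaw −1.95°. The tile sits at jig (−101, +24) mm, turned −2.75° relative to the jig. I'll lower beside its left edge, then push it in jig −y with both fingers, which also squares it.

play_rows --commands "0 0 -0.3 0 0 -0.02;0 0 -0.3 0 0 0;0 0 -0.3 0 0 0;0 0 -0.3 0 0 0;0 0 -0.3 0 0 0;0 0 -0.3 0 0 0;0 0 -0.3 0 0 0;0 0 -0.3 0 0 0;0 0 -0.3 0 0 0;0 0 -0.3 0 0 0;0 0 -0.3 0 0 0;0 0 -0.3 0 0 0;0 0 0 0 0 0;0 0 0 0 0 0"

```text
time_s: 3.45
tcp_pos: [0.5604, 0.1785, 0.0199]
ee_rot: [[-0.035, -0.999, -0.0], [-0.999, 0.035, -0.0], [0.0, 0.0, -1.0]]
wrist_force: [-0.7, -0.1, 0.4]
gripper_width: 0.575
gripper_force: 0.0
```

play_rows --commands "-0.003 -0.1 0 0 0 0;-0.003 -0.1 0 0 0 0;-0.003 -0.1 0 0 0 0;-0.003 -0.1 0 0 0 0;-0.003 -0.1 0 0 0 0;-0.003 -0.1 0 0 0 0;-0.003 -0.1 0 0 0 0;-0.003 -0.1 0 0 0 0;-0.003 -0.1 0 0 0 0;-0.003 -0.1 0 0 0 0;-0.003 -0.1 0 0 0 0"

```text
time_s: 4.55
tcp_pos: [0.5593, 0.1453, 0.02]
ee_rot: [[-0.035, -0.999, -0.0], [-0.999, 0.035, -0.0], [0.0, 0.0, -1.0]]
wrist_force: [-0.3, 0.6, 0.2]
gripper_width: 0.576
gripper_force: 0.0
```

Run:
```python
from h import *
p,d=grab('wrist','w2')
cv2.imwrite('pics/w2b.png',cv2.resize(p,(800,500),interpolation=cv2.INTER_CUBIC))
s=r.sense(); print(s['tcp_pos'],s['time_s'],s['wrist_force'])
```

```text
[0.55911807 0.14491283 0.02001463] 4.6 [-1.59577004 -0.15757105  0.17120577]
```

View pics/w2b.png

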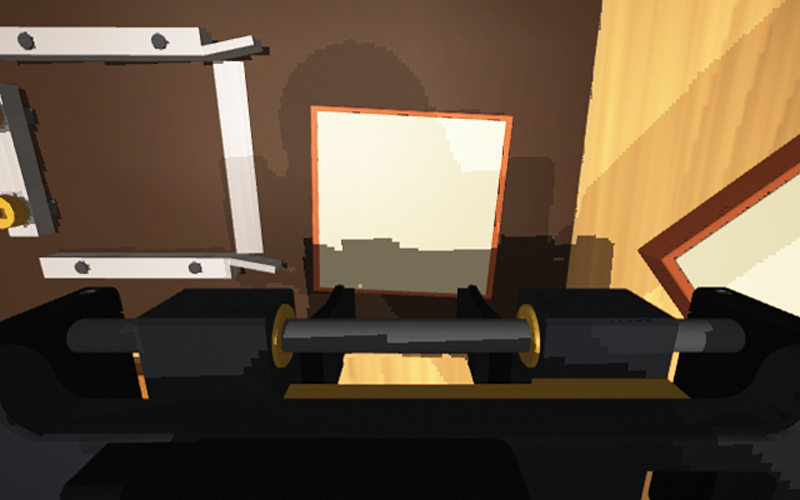

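The tile (corners at about (311,106), (513,117), (490,297), (315,291)) is near the fingers and possibly not yet touched. I'll measure its pose.

```bash
cat >> h.py <<'E'
O=np.array([.6565,.0742]); A=np.radians(-1.95); J=np.array([[np.cos(A),np.sin(A)],[-np.sin(A),np.cos(A)]])
jig=lambda p:(J@(np.array(p)[:2]-O)*1000).round(1)
E
python3 - <<'E'
from h import *
for n,u,v,z in [('FR',311,106,.029),('NR',513,117,.029),('NL',490,297,.029),('FL',315,291,.029),('lipR',215,62,.014),('lipL',236,252,.014),('gR',200,53,.024),('gL',232,255,.024),('nearEdge',600,0,.012),('nearEdge',567,290,.012)]:
    print(n,jig(px('w2',u/1.25,v/1.25,z)))
print(jig(r.sense()['tcp_pos']))
a=np.load('pics/w1.npz')
E
```

```text
FR [-53.1 -27.8]
NR [-153.9  -22.5]
NL [-148.2   74. ]
FL [-48.5  70.3]
lipR [ -1.  -51.1]
lipL [ 0.9 51.3]
gR [  1.  -52.8]
gL [-1.6 50.4]
nearEdge [-198.3  -79.7]
nearEdge [-199.9   76.4]
[-99.7  67.4]
```

Run:
```python
from h import *
a=np.load('pics/w2.npz'); s=r.sense(); T=s['tcp_pos'];R=np.array(s['ee_rot'])
for x in(-.0095,0,.0095):
  for y in (-.025,.025):
    for z in (0,-.02,-.05):
      c=a['R']@(T+R@[x,y,z])+a['t'].ravel(); q=a['mtx']@c; print(x,y,z,(q[:2]/q[2]*1.25).round())
p=a['p']; g=cv2.convertScaleAbs(cv2.LUT(p,(255*(np.arange(256)/255)**.45).astype('uint8')))
cv2.imwrite('pics/w2c.png',cv2.resize(g[195:320,190:450],None,fx=3,fy=3,interpolation=cv2.INTER_CUBIC))
d=a['d']
for v in range(220,310,8): print(v,[(u,round(float(px('w2',u,v)[2]),3)) for u in (262,268,274,320,378,384,390)])
```

```text
-0.0095 -0.025 0 [363. 296.]
-0.0095 -0.025 -0.02 [359. 310.]
-0.0095 -0.025 -0.05 [351. 337.]
-0.0095 0.025 0 [447. 296.]
-0.0095 0.025 -0.02 [451. 310.]
-0.0095 0.025 -0.05 [459. 337.]
0 -0.025 0 [363. 281.]
0 -0.025 -0.02 [358. 293.]
0 -0.025 -0.05 [350. 318.]
0 0.025 0 [447. 281.]
0 0.025 -0.02 [452. 293.]
0 0.025 -0.05 [460. 318.]
0.0095 -0.025 0 [362. 265.]
0.0095 -0.025 -0.02 [358. 277.]
0.0095 -0.025 -0.05 [349. 298.]
0.0095 0.025 0 [448. 265.]
0.0095 0.025 -0.02 [452. 277.]
0.0095 0.025 -0.05 [461. 298.]
220 [(262, 0.029), (268, 0.03), (274, 0.03), (320, 0.029), (378, 0.029), (384, 0.03), (390, 0.027)]
228 [(262, 0.03), (268, 0.031), (274, 0.059), (320, 0.029), (378, 0.057), (384, 0.03), (390, 0.029)]
236 [(262, 0.011), (268, 0.071), (274, 0.066), (320, 0.012), (378, 0.071), (384, 0.07), (390, 0.028)]
244 [(262, 0.081), (268, 0.079), (274, 0.078), (320, 0.012), (378, 0.077), (384, 0.082), (390, 0.082)]
252 [(262, 0.091), (268, 0.087), (274, 0.085), (320, 0.011), (378, 0.088), (384, 0.088), (390, 0.091)]
260 [(262, 0.142), (268, 0.142), (274, 0.143), (320, 0.142), (378, 0.142), (384, 0.142), (390, 0.142)]
268 [(262, 0.143), (268, 0.144), (274, 0.144), (320, 0.144), (378, 0.144), (384, 0.143), (390, 0.145)]
276 [(262, 0.145), (268, 0.145), (274, 0.143), (320, 0.144), (378, 0.143), (384, 0.143), (390, 0.144)]
284 [(262, 0.105), (268, 0.105), (274, 0.093), (320, 0.011), (378, 0.1), (384, 0.106), (390, 0.106)]
292 [(262, 0.106), (268, 0.105), (274, 0.094), (320, -0.002), (378, 0.1), (384, 0.106), (390, 0.105)]
300 [(262, 0.105), (268, 0.106), (274, -0.001), (320, -0.0), (378, 0.102), (384, 0.105), (390, 0.105)]
308 [(262, 0.153), (268, 0.153), (274, 0.153), (320, 0.153), (378, 0.152), (384, 0.153), (390, 0.153)]
```

View pics/w2c.png

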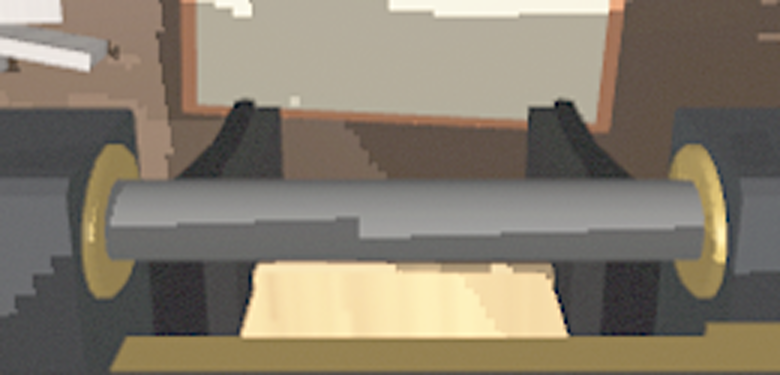

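Run:
```python
from h import *
T=r.sense()['tcp_pos'];R=np.array(r.sense()['ee_rot'])
for v in range(222,257,4): print(v,[(u,(R.T@(px('w2',u,v)-T)*1000).round().astype(int).tolist()) for u in (262,266,270,274,278,280)])
print(T, r.sense()['time_s'])
# tile edge by depth: points on tile near edge, tool frame
for v in range(212,240,3): print(v,[(u,(R.T@(px('w2',u,v)-T)*1000).round().astype(int).tolist()) for u in (300,330,360)])
```

```text
222 [(262, [5, -44, -8]), (266, [5, -41, -10]), (270, [6, -38, -11]), (274, [6, -35, -11]), (278, [5, -32, -9]), (280, [6, -31, -10])]
226 [(262, [2, -44, -9]), (266, [2, -41, -9]), (270, [2, -38, -9]), (274, [2, -35, -8]), (278, [3, -32, -10]), (280, [2, -31, -9])]
230 [(262, [-1, -44, -9]), (266, [-1, -41, -8]), (270, [11, -32, -41]), (274, [11, -30, -40]), (278, [10, -28, -37]), (280, [10, -27, -37])]
234 [(262, [-11, -48, 8]), (266, [11, -33, -47]), (270, [11, -31, -47]), (274, [10, -29, -44]), (278, [10, -27, -43]), (280, [10, -26, -44])]
238 [(262, [-14, -49, 9]), (266, [11, -32, -52]), (270, [11, -30, -53]), (274, [10, -28, -50]), (278, [10, -26, -50]), (280, [9, -25, -49])]
242 [(262, [11, -33, -58]), (266, [11, -31, -59]), (270, [10, -29, -55]), (274, [9, -27, -55]), (278, [9, -25, -55]), (280, [8, -25, -51])]
246 [(262, [11, -32, -64]), (266, [10, -30, -61]), (270, [9, -28, -60]), (274, [10, -26, -60]), (278, [8, -25, -57]), (280, [6, -25, -51])]
250 [(262, [11, -31, -69]), (266, [10, -29, -65]), (270, [10, -27, -66]), (274, [9, -26, -65]), (278, [7, -25, -58]), (280, [3, -
[... 164 characters left out ...]
.14491283 0.02001463] 4.6
212 [(300, [13, -17, -9]), (330, [13, 4, -10]), (360, [12, 25, -8])]
215 [(300, [10, -17, -9]), (330, [10, 4, -9]), (360, [10, 25, -9])]
218 [(300, [8, -17, -8]), (330, [8, 4, -8]), (360, [8, 25, -10])]
221 [(300, [6, -17, -9]), (330, [6, 4, -9]), (360, [6, 25, -10])]
224 [(300, [4, -17, -10]), (330, [4, 4, -9]), (360, [4, 25, -9])]
227 [(300, [2, -17, -10]), (330, [1, 4, -9]), (360, [2, 25, -11])]
230 [(300, [0, -17, -11]), (330, [-1, 4, -9]), (360, [-1, 25, -9])]
233 [(300, [-3, -17, -8]), (330, [-3, 4, -9]), (360, [-3, 25, -10])]
236 [(300, [-12, -19, 8]), (330, [-12, 5, 8]), (360, [-6, 26, -9])]
239 [(300, [-15, -19, 9]), (330, [-15, 5, 8]), (360, [-15, 28, 8])]
```

The fingers show no contact even though TCP+9.5 mm would overlap the tile, so I'll check the finger shape with the scene camera.

Run:
```python
from h import *
p,d=grab('scene','s2'); a=np.load('pics/s2.npz'); T=r.sense()['tcp_pos']
c=a['R']@T+a['t'].ravel(); q=a['mtx']@c; u,v=q[:2]/q[2]; print(u,v,c)
u0,v0=int(u)-80,int(v)-75; print(u0,v0)
cv2.imwrite('pics/s2c.png',cv2.resize(p[v0:v0+120,u0:u0+160],None,fx=5,fy=5,interpolation=cv2.INTER_CUBIC))
```

```text
383.97927341194224 212.68665063862684 [0.12952987 0.02910053 0.88518991]
303 137
```

View pics/s2c.png

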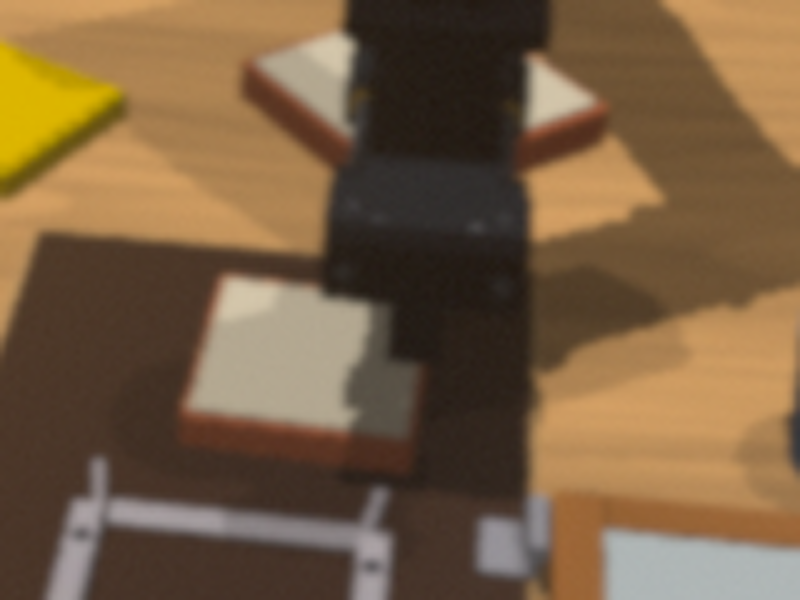

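The scene crop shows the visible finger ending around (395–440, 360), above the tile rather than beside it. The fingertips appear well above the stated TCP, so I'll check with depth before moving.

Run:
```python
from h import *
s=r.sense();T=s['tcp_pos'];R=np.array(s['ee_rot'])
for v in range(195,216,2):
  print(v,[(u,(R.T@(px('s2',u,v)-T)*1000).round().astype(int).tolist()) for u in (380,384,388,392)])
a=np.load('pics/w1.npz'); i1=a
T1=np.array([.5598,.1793,.1281]);
for v in range(222,246,3): print(v,[(u,((px('w1',u,v)-T1)*1000).round().astype(int).tolist()) for u in (274,278)])
```

```text
195 [(380, [11, -86, -113]), (384, [4, -87, -115]), (388, [-3, -88, -116]), (392, [-11, -86, -115])]
197 [(380, [11, -87, -109]), (384, [4, -87, -110]), (388, [-4, -87, -111]), (392, [-11, -89, -113])]
199 [(380, [12, 34, -10]), (384, [3, -34, -64]), (388, [-5, -37, -67]), (392, [-13, -36, -67])]
201 [(380, [11, 28, -10]), (384, [3, -36, -61]), (388, [-6, -33, -59]), (392, [-16, 52, 6])]
203 [(380, [11, 19, -11]), (384, [2, -36, -55]), (388, [-6, -35, -55]), (392, [-16, 47, 8])]
205 [(380, [10, 13, -10]), (384, [2, -34, -49]), (388, [-6, -35, -50]), (392, [-17, 40, 8])]
207 [(380, [10, 6, -10]), (384, [1, -35, -44]), (388, [-7, -33, -44]), (392, [-17, 32, 7])]
209 [(380, [9, -3, -12]), (384, [1, -35, -39]), (388, [-7, -33, -38]), (392, [-17, 27, 9])]
211 [(380, [9, -9, -11]), (384, [0, -6, -10]), (388, [-8, 6, -1]), (392, [-17, 17, 7])]
213 [(380, [9, -15, -11]), (384, [0, -14, -11]), (388, [-9, 12, 10]), (392, [-18, 13, 9])]
215 [(380, [8, -21, -10]), (384, [0, -19, -10]), (388, [-9, 2, 7]), (392, [-18, 3, 7])]
222 [(274, [62, 40, -129]), (278, [57, 40, -128])]
225 [(274, [62, 44, -129]), (278, [58, 45, -130])]
228 [(274, [30, -13, 37]), (278, [58, 48, -129])]
231 [(274, [29, -12, 41]), (278, [27, -11, 38])]
234 [(274, [29, -11, 43]), (278, [26, -11, 43])]
237 [(274, [28, -12, 49]), (278, [26, -11, 48])]
240 [(274, [27, -11, 52]), (278, [25, -11, 52])]
243 [(274, [27, -11, 56]), (278, [24, -11, 56])]
```

Both cameras agree that the fingertips end about 36 mm behind the reported TCP, so the fingers are hovering above the tile without touching it. I'll back away to the side, descend, and find the tip height by touching the bare deck gently.

play_rows --commands "0.007 0.2 0 0 0 0;0.007 0.2 0 0 0 0;0.007 0.2 0 0 0 0;0.007 0.2 0 0 0 0;0.007 0.2 0 0 0 0;0.007 0.2 0 0 0 0;0 0 0 0 0 0;0 0 -0.1 0 0 0;0 0 -0.1 0 0 0;0 0 -0.1 0 0 0;0 0 -0.1 0 0 0;0 0 -0.1 0 0 0;0 0 -0.1 0 0 0;0 0 -0.1 0 0 0;0 0 -0.1 0 0 0;0 0 0 0 0 0"

```text
time_s: 6.25
tcp_pos: [0.5602, 0.1814, -0.0045]
ee_rot: [[-0.035, -0.999, -0.001], [-0.999, 0.035, -0.0], [0.001, 0.001, -1.0]]
wrist_force: [0.1, 0.2, -0.8]
gripper_width: 0.578
gripper_force: 0.0
```

Run:
```python
from h import *
p,d=grab('scene','s3'); s=r.sense();T=s['tcp_pos'];R=np.array(s['ee_rot']); print(T,s['wrist_force'])
a=np.load('pics/s3.npz'); c=a['R']@(T+R@[0,-.035,-.04])+a['t'].ravel(); q=a['mtx']@c; u0,v0=(q[:2]/q[2]).round().astype(int); print(u0,v0)
for v in range(v0-6,v0+12,1):
  print(v,[(R.T@(px('s3',u,v)-T)*1000).round().astype(int).tolist() for u in (u0-3,u0,u0+3)])
```

```text
[ 0.56039058  0.18144193 -0.00422154] [ 0.37840125 -0.82917769 -0.4080673 ]
401 219
213 [[8, -34, -55], [2, -34, -56], [-4, -34, -57]]
214 [[8, -35, -53], [2, -33, -53], [-5, -34, -54]]
215 [[7, -33, -49], [1, -32, -49], [-5, -35, -52]]
216 [[7, -34, -47], [1, -34, -48], [-5, -34, -49]]
217 [[7, -35, -45], [1, -35, -46], [-5, -36, -48]]
218 [[6, -32, -40], [1, -36, -44], [-6, -36, -45]]
219 [[6, -33, -38], [0, -33, -38], [-6, -33, -40]]
220 [[5, -10, -15], [-2, -10, -17], [-8, -10, -17]]
221 [[5, -13, -15], [-2, -15, -17], [-8, -13, -17]]
222 [[5, -18, -16], [-2, -16, -16], [-8, -14, -15]]
223 [[5, -22, -17], [-2, -21, -17], [-8, -21, -18]]
224 [[4, -23, -16], [-2, -26, -18], [-8, -22, -17]]
225 [[4, -30, -18], [-2, -27, -16], [-8, -27, -18]]
226 [[4, -31, -17], [-2, -31, -18], [-8, -30, -18]]
227 [[4, -34, -17], [-2, -33, -17], [-8, -34, -18]]
228 [[4, -39, -18], [-2, -36, -17], [-9, -35, -16]]
229 [[4, -40, -17], [-2, -41, -18], [-8, -40, -18]]
230 [[4, -45, -18], [-2, -42, -16], [-8, -43, -18]]
```

No contact at a reported z of −4 mm, and depth again gives −37 mm, so the deck should be at about −25 mm. I'll descend to −20 mm, then feel for it.

play_rows --commands "0 0 -0.07 0 0 0;0 0 -0.07 0 0 0;0 0 -0.07 0 0 0;0 0 -0.07 0 0 0;0 0 -0.07 0 0 0;0 0 -0.07 0 0 0;0 0 -0.07 0 0 0;0 0 0 0 0 0"

```text
time_s: 7.1
tcp_pos: [0.5603, 0.1814, -0.019]
ee_rot: [[-0.035, -0.999, -0.001], [-0.999, 0.035, -0.0], [0.0, 0.001, -1.0]]
wrist_force: [0.0, -0.9, -0.2]
gripper_width: 0.575
gripper_force: 0.0
```

play_rows --commands "0 0 -0.03 0 0 0;0 0 -0.03 0 0 0;0 0 0 0 0 0"

```text
time_s: 7.4
tcp_pos: [0.5605, 0.1815, -0.0205]
ee_rot: [[-0.035, -0.999, -0.0], [-0.999, 0.035, -0.0], [0.0, 0.0, -1.0]]
wrist_force: [-0.3, 0.5, 0.7]
gripper_width: 0.575
gripper_force: 0.0
```

play_rows --commands "0 0 -0.03 0 0 0;0 0 0 0 0 0"

```text
time_s: 7.6
tcp_pos: [0.5605, 0.1815, -0.0214]
ee_rot: [[-0.035, -0.999, -0.0], [-0.999, 0.035, -0.0], [0.0, 0.0, -1.0]]
wrist_force: [0.6, 0.6, -0.4]
gripper_width: 0.573
gripper_force: 0.0
```

play_rows --commands "0 0 -0.03 0 0 0;0 0 0 0 0 0"

```text
time_s: 7.8
tcp_pos: [0.5605, 0.1815, -0.0223]
ee_rot: [[-0.035, -0.999, -0.0], [-0.999, 0.035, -0.0], [0.0, 0.0, -1.0]]
wrist_force: [-0.0, 1.6, 0.4]
gripper_width: 0.572
gripper_force: 0.0
```

play_rows --commands "0 0 -0.03 0 0 0;0 0 0 0 0 0"

```text
time_s: 8.0
tcp_pos: [0.5605, 0.1815, -0.0233]
ee_rot: [[-0.035, -0.999, -0.0], [-0.999, 0.035, -0.0], [0.0, 0.0, -1.0]]
wrist_force: [-0.2, 0.6, -0.7]
gripper_width: 0.573
gripper_force: 0.0
```

play_rows --commands "0 0 -0.03 0 0 0;0 0 0 0 0 0"

```text
time_s: 8.2
tcp_pos: [0.5604, 0.1815, -0.0242]
ee_rot: [[-0.035, -0.999, -0.0], [-0.999, 0.035, -0.0], [0.0, 0.0, -1.0]]
wrist_force: [0.4, 0.2, -0.1]
gripper_width: 0.572
gripper_force: 0.0
```

play_rows --commands "0 0 -0.03 0 0 0;0 0 0 0 0 0"

```text
time_s: 8.4
tcp_pos: [0.5606, 0.1816, -0.0244]
ee_rot: [[-0.035, -0.999, 0.0], [-0.999, 0.035, -0.0], [0.0, -0.0, -1.0]]
wrist_force: [-1.2, -0.9, 3.3]
gripper_width: 0.571
gripper_force: 1.9
```

play_rows --commands "0 0 -0.03 0 0 0;0 0 0 0 0 0"

```text
time_s: 8.6
tcp_pos: [0.5606, 0.1816, -0.0245]
ee_rot: [[-0.035, -0.999, 0.0], [-0.999, 0.035, -0.0], [0.0, -0.0, -1.0]]
wrist_force: [-2.8, 0.6, 8.2]
gripper_width: 0.574
gripper_force: 4.5
```

play_rows --commands "0 0 -0.03 0 0 0;0 0 0 0 0 0"

```text
time_s: 8.8
tcp_pos: [0.5607, 0.1816, -0.0245]
ee_rot: [[-0.034, -0.999, 0.001], [-0.999, 0.034, -0.0], [0.0, -0.001, -1.0]]
wrist_force: [-4.9, -0.0, 13.3]
gripper_width: 0.57
gripper_force: 6.9
```

The deck is at a reported z of −24.4 mm, so tip z = TCP z + 36.4 mm, and stiffness is about 5 N/mm. I'll raise the tips to 7.5 mm above the deck and push.

play_rows --commands "0 0 0.17 0 0 0;0 0 0.17 0 0 0;-0.003 -0.1 0 0 0 0;-0.003 -0.1 0 0 0 0;-0.003 -0.1 0 0 0 0;-0.003 -0.1 0 0 0 0;-0.003 -0.1 0 0 0 0;-0.003 -0.1 0 0 0 0;-0.003 -0.1 0 0 0 0;-0.003 -0.1 0 0 0 0"

```text
time_s: 9.8
tcp_pos: [0.5597, 0.1575, -0.0167]
ee_rot: [[-0.035, -0.999, -0.0], [-0.999, 0.035, 0.0], [-0.0, 0.0, -1.0]]
wrist_force: [-0.8, 1.0, -0.1]
gripper_width: 0.577
gripper_force: 0.6
```

play_rows --commands "-0.003 -0.1 0 0 0 0;-0.003 -0.1 0 0 0 0;-0.003 -0.1 0 0 0 0;-0.003 -0.1 0 0 0 0;-0.003 -0.1 0 0 0 0;-0.003 -0.1 0 0 0 0"

```text
time_s: 10.4
tcp_pos: [0.5593, 0.1393, -0.0165]
ee_rot: [[-0.035, -0.999, 0.0], [-0.999, 0.035, 0.0], [-0.0, -0.0, -1.0]]
wrist_force: [-0.4, 1.7, -1.3]
gripper_width: 0.574
gripper_force: 0.6
```

Run:
```python
from h import *
p,d=grab('wrist','w4')
cv2.imwrite('pics/w4b.png',cv2.resize(p,(800,500),interpolation=cv2.INTER_CUBIC))
s=r.sense(); print(s['tcp_pos'],jig(s['tcp_pos']),s['time_s'],s['wrist_force'])
```

```text
[ 0.55923192  0.13891412 -0.01651367] [-99.4  61.4] 10.45 [ 0.16593493 -0.24659228  0.21283866]
```

View pics/w4b.png

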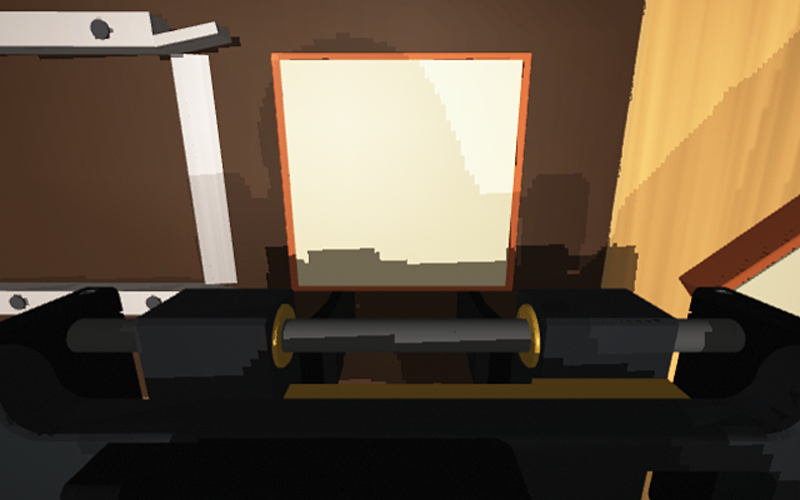

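The tile is now square: its far edge is level at row 53, x 271–531, and its near edge is at row 290, x 291–513. The push worked.

Run:
```python
from h import *
for n,u,v,z in [('FR',271,53,.029),('NR',531,53,.029),('NL',513,291,.029),('FL',292,289,.029),('lipR',171,55,.014),('lipL',204,283,.014),('gR',150,47,.024)]:
    print(n,jig(px('w4',u/1.25,v/1.25,z)))
```

```text
FR [-47.8 -48.2]
NR [-148.4  -48.1]
NL [-149.    50.2]
FL [-47.7  49.1]
lipR [ -0.1 -51.3]
lipL [ 1.1 51.5]
gR [  1.9 -51.7]
```

Tile centre is at about y=+0.8 mm, x=−98 mm. I'll nudge it 0.9 mm more, back off, rise, turn 90°, and go behind it.

play_rows --commands "0 -0.03 0 0 0 0;0 0 0 0 0 0;0.007 0.2 0 0 0 0;0.007 0.2 0 0 0 0;0.007 0.2 0 0 0 0;0 0.1 0.4 0 0 0;0 0 0.9 0 0 0;0 0 0.9 0 0 0;0 0 0.5 0 0 0;0 0 0 0 0 0"

```text
time_s: 11.45
tcp_pos: [0.5619, 0.1609, 0.068]
ee_rot: [[-0.034, -0.999, 0.006], [-0.999, 0.034, 0.003], [-0.003, -0.006, -1.0]]
wrist_force: [-1.0, -0.6, 0.8]
gripper_width: 0.574
gripper_force: 0.0
```

play_rows --commands "-0.23 -0.24 0 0 0 0.952;-0.23 -0.24 0 0 0 0.952;-0.23 -0.24 0 0 0 0.952;-0.23 -0.24 0 0 0 0.952;-0.23 -0.24 0 0 0 0.952;-0.23 -0.24 0 0 0 0.952;-0.23 -0.24 0 0 0 0.952;-0.23 -0.24 0 0 0 0.952;-0.23 -0.24 0 0 0 0.952;-0.23 -0.24 0 0 0 0.952;-0.23 -0.24 0 0 0 0.952;0 0 0 0 0 0;0 0 0 0 0 0"

```text
time_s: 12.75
tcp_pos: [0.484, 0.0805, 0.0642]
ee_rot: [[0.999, -0.038, -0.0], [-0.038, -0.999, -0.0], [-0.0, 0.0, -1.0]]
wrist_force: [0.1, -0.2, 0.5]
gripper_width: 0.577
gripper_force: 0.0
```

Run:
```python
from h import *
p,d=grab('wrist','w5')
cv2.imwrite('pics/w5b.png',cv2.resize(p,(800,500),interpolation=cv2.INTER_CUBIC))
s=r.sense(); R=s['ee_rot']; print(s['tcp_pos'],jig(s['tcp_pos']),s['time_s'],np.degrees(np.arctan2(R[1][0],R[0][0])),R[2])
```

```text
[0.48428158 0.0807129  0.06429696] [-172.3    0.6] 12.8 -2.1386139564033004 [ 2.37440894e-05  1.00157709e-04 -9.99999995e-01]
```

View pics/w5b.png

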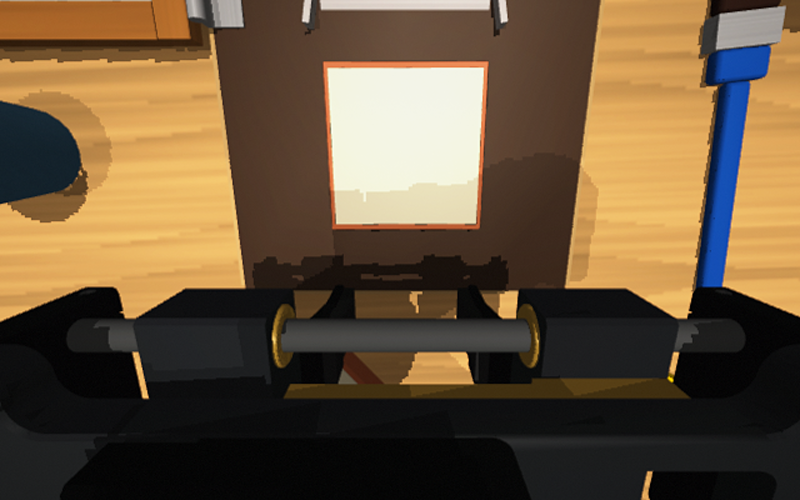

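The tile is square and centred between the guide flares: corners (323,62), (488,62), (480,229), (333,228), flares at x 311 and 497. A numeric check follows, with no more pictures.

Run:
```python
from h import *
for n,u,v,z in [('FL',323,62,.029),('FR',488,62,.029),('NR',480,229,.029),('NL',333,228,.029),('edgeL',243,270,.012),('edgeR',568,270,.012),('rear',400,290,.012)]:
    print(n,jig(px('w5',u/1.25,v/1.25,z)))
```

```text
FL [-47.6  48.5]
FR [-48.  -49.6]
NR [-149.   -49.9]
NL [-148.    48.3]
edgeL [-182.6  120.2]
edgeR [-183.6 -120.2]
rear [-198.9    4.2]
```

play_rows --commands "0 -0.02 -0.27 0 0 0.02;0 0 -0.27 0 0 0;0 0 -0.27 0 0 0;0 0 -0.27 0 0 0;0 0 -0.27 0 0 0;0 0 -0.27 0 0 0;0 0 -0.27 0 0 0;0 0 -0.27 0 0 0;0 0 -0.27 0 0 0;0 0 -0.27 0 0 0;0 0 0 0 0 0;0 0 0 0 0 0"

```text
time_s: 14.0
tcp_pos: [0.484, 0.0798, -0.0167]
ee_rot: [[0.999, -0.032, -0.0], [-0.032, -0.999, -0.0], [-0.0, 0.0, -1.0]]
wrist_force: [0.7, -0.4, 0.6]
gripper_width: 0.577
gripper_force: 0.0
```

play_rows --commands "0.1 -0.0034 0 0 0 0;0.1 -0.0034 0 0 0 0;0.1 -0.0034 0 0 0 0;0.1 -0.0034 0 0 0 0;0.1 -0.0034 0 0 0 0;0.1 -0.0034 0 0 0 0;0.1 -0.0034 0 0 0 0;0.1 -0.0034 0 0 0 0;0.1 -0.0034 0 0 0 0;0.1 -0.0034 0 0 0 0;0.1 -0.0034 0 0 0 0;0.1 -0.0034 0 0 0 0"

```text
time_s: 15.2
tcp_pos: [0.5203, 0.0786, -0.0167]
ee_rot: [[0.999, -0.032, 0.0], [-0.032, -0.999, 0.0], [0.0, -0.0, -1.0]]
wrist_force: [-1.1, 0.2, -0.8]
gripper_width: 0.578
gripper_force: 0.6
```

```bash
cat >> h.py <<'E'
def tile(f):
    "tile top outline by colour (coat+rim) -> minAreaRect in jig frame"
    p,d=grab('wrist',f); s=r.sense()
    # orange rim mask
    h=cv2.cvtColor(p,cv2.COLOR_BGR2HSV); m=cv2.inRange(h,(3,120,120),(14,255,255)); m[232:]=0; m[:, :190]=0; m[:,480:]=0
    n,l,st,_=cv2.connectedComponentsWithStats(m); k=1+np.argmax(st[1:,4]); v,u=np.nonzero(l==k)
    q=np.array([jig(px(f,a,b,.029)) for a,b in zip(u,v)],np.float32); print('rim',st[k],'x',q[:,0].min(),q[:,0].max(),'y',q[:,1].min(),q[:,1].max(),cv2.minAreaRect(q))
    print('tcp',jig(s['tcp_pos']),np.array(s['tcp_pos'])[2],s['time_s'],np.array(s['wrist_force']).round(1))
E
python3 -c "
from h import *
tile('w6')"
```

```text
rim [ 222   35  204  180 3167] x -113.8 -23.7 y -49.2 49.3 ((-68.81361389160156, 0.09019088745117188), (90.1276626586914, 98.462158203125), 0.0919695794582367)
tcp [-135.6   -0. ] -0.01659003762572809 15.25 [-0.5  0.4 -0.8]
```

Centred at y=0.1 and square, with the front edge at −24 mm. TCP plus 112 mm gives the front edge. I'll push it over the lip at 30 mm/s.

play_rows --commands "0.1 -0.0034 0 0 0 0;0.1 -0.0034 0 0 0 0;0.1 -0.0034 0 0 0 0;0.1 -0.0034 0 0 0 0;0.1 -0.0034 0 0 0 0;0.1 -0.0034 0 0 0 0;0.1 -0.0034 0 0 0 0;0.1 -0.0034 0 0 0 0;0.1 -0.0034 0 0 0 0;0.1 -0.0034 0 0 0 0;0.1 -0.0034 0 0 0 0;0.1 -0.0034 0 0 0 0;0.1 -0.0034 0 0 0 0;0.1 -0.0034 0 0 0 0;0.1 -0.0034 0 0 0 0;0.1 -0.0034 0 0 0 0"

```text
time_s: 16.85
tcp_pos: [0.5682, 0.077, -0.0166]
ee_rot: [[0.999, -0.032, -0.0], [-0.032, -0.999, -0.0], [-0.0, 0.0, -1.0]]
wrist_force: [-2.2, -0.5, -0.8]
gripper_width: 0.572
gripper_force: 0.8
```

```bash
python3 -c "
from h import *
tile('w7')"
```

```text
rim [ 220   34  208  181 3206] x -65.9 24.7 y -49.9 50.0 ((-20.60000228881836, 0.049999237060546875), (99.9000015258789, 90.60000610351562), 90.0)
tcp [-87.6  -0.1] -0.016494768121901524 16.9 [-0.1  0.7 -0.8]
```

play_rows --commands "0.1 -0.0034 0 0 0 0;0.1 -0.0034 0 0 0 0;0.1 -0.0034 0 0 0 0;0.1 -0.0034 0 0 0 0;0.1 -0.0034 0 0 0 0;0.1 -0.0034 0 0 0 0;0.1 -0.0034 0 0 0 0;0.1 -0.0034 0 0 0 0;0.1 -0.0034 0 0 0 0;0.1 -0.0034 0 0 0 0;0.1 -0.0034 0 0 0 0;0.1 -0.0034 0 0 0 0;0.1 -0.0034 0 0 0 0;0.1 -0.0034 0 0 0 0;0.1 -0.0034 0 0 0 0;0.1 -0.0034 0 0 0 0"

```text
time_s: 18.5
tcp_pos: [0.6165, 0.0754, -0.0167]
ee_rot: [[0.999, -0.032, 0.0], [-0.032, -0.999, 0.0], [0.0, -0.0, -1.0]]
wrist_force: [-1.7, 0.1, -0.8]
gripper_width: 0.573
gripper_force: 0.6
```

play_rows --commands "0.1 -0.0034 0 0 0 0;0.1 -0.0034 0 0 0 0;0.1 -0.0034 0 0 0 0;0.1 -0.0034 0 0 0 0;0.1 -0.0034 0 0 0 0;0.1 -0.0034 0 0 0 0"

```text
time_s: 19.1
tcp_pos: [0.6343, 0.0747, -0.0166]
ee_rot: [[0.999, -0.032, 0.0], [-0.032, -0.999, 0.0], [0.0, -0.0, -1.0]]
wrist_force: [-0.4, 0.7, -0.6]
gripper_width: 0.576
gripper_force: 0.6
```

```bash
python3 -c "
from h import *
tile('w8')
for v in (60,120,180,220): print(v,px('w8',320,v)[2].round(4))
for n in range(40): pass
print('stop front near', [ (v,jig(px('w8',324,v)),px('w8',324,v)[2].round(3)) for v in range(0,50,4)])"
```

```text
rim [ 222   35  204  180 3149] x 0.2 90.3 y -49.9 49.5 ((45.389427185058594, -0.3170814514160156), (99.38875579833984, 90.10136413574219), 89.83247375488281)
tcp [-21.6  -0.2] -0.0165050308319884 19.15 [-0.3  0.1  0. ]
60 0.0285
120 0.0309
180 0.0305
220 0.031
stop front near [(0, array([108.1,  -0.2]), np.float64(0.02)), (4, array([107.7,  -0.2]), np.float64(0.016)), (8, array([107.6,  -0.2]), np.float64(0.012)), (12, array([106. ,  -0.2]), np.float64(0.011)), (16, array([103.7,  -0.2]), np.float64(0.012)), (20, array([102.3,  -0.2]), np.float64(0.011)), (24, array([100.7,  -0.2]), np.float64(0.01)), (28, array([98.3, -0.2]), np.float64(0.012)), (32, array([96.4, -0.2]), np.float64(0.012)), (36, array([89.7, -0.2]), np.float64(0.029)), (40, array([88. , -0.2]), np.float64(0.029)), (44, array([86.5, -0.2]), np.float64(0.028)), (48, array([84.3, -0.2]), np.float64(0.03))]
```

The stop front is at about 107.5 mm and the tile front at 90.3 mm, so 17 mm remains. I'll approach gently.

play_rows --commands "0.067 -0.0023 0 0 0 0;0.067 -0.0023 0 0 0 0;0.067 -0.0023 0 0 0 0;0.067 -0.0023 0 0 0 0;0.067 -0.0023 0 0 0 0;0.067 -0.0023 0 0 0 0;0.067 -0.0023 0 0 0 0;0 0 0 0 0 0;0 0 0 0 0 0"

```text
time_s: 20.05
tcp_pos: [0.6487, 0.0744, -0.0163]
ee_rot: [[0.999, -0.032, 0.001], [-0.032, -0.999, 0.0], [0.001, -0.0, -1.0]]
wrist_force: [0.3, 0.6, 0.4]
gripper_width: 0.576
gripper_force: 0.1
```

```bash
python3 -c "
from h import *
tile('w9')
for v in (60,120,180,220): print(v,px('w9',320,v)[2].round(4))"
```

```text
rim [ 223   35  203  180 2979] x 14.5 104.8 y -49.3 49.1 ((59.57062530517578, -0.10921859741210938), (90.31725311279297, 98.29360961914062), 0.10493560135364532)
tcp [-7.8 -0.1] -0.0162394106777147 20.1 [-1.   0.4  0.4]
60 0.03
120 0.0286
180 0.0292
220 0.03
```

The tile has dropped flat (top level at 29–30 mm) with about 3 mm left. I'll creep in 0.5 mm steps and watch the force.

play_rows --commands "0.017 -0.0006 0 0 0 0;0.017 -0.0006 0 0 0 0;0.017 -0.0006 0 0 0 0;0.017 -0.0006 0 0 0 0"

```text
time_s: 20.5
tcp_pos: [0.6497, 0.0741, -0.0164]
ee_rot: [[0.999, -0.032, -0.001], [-0.032, -0.999, -0.0], [-0.001, 0.0, -1.0]]
wrist_force: [-2.3, 0.2, 2.0]
gripper_width: 0.575
gripper_force: 1.4
```

play_rows --commands "0.017 -0.0006 0 0 0 0;0 0 0 0 0 0"

```text
time_s: 20.7
tcp_pos: [0.6501, 0.0741, -0.0166]
ee_rot: [[0.999, -0.032, -0.001], [-0.032, -0.999, -0.0], [-0.001, 0.0, -1.0]]
wrist_force: [-4.1, 0.7, 3.0]
gripper_width: 0.567
gripper_force: 2.0
```

play_rows --commands "0.017 -0.0006 0 0 0 0;0 0 0 0 0 0"

```text
time_s: 20.9
tcp_pos: [0.6501, 0.074, -0.0166]
ee_rot: [[0.999, -0.032, -0.002], [-0.032, -0.999, -0.0], [-0.002, 0.0, -1.0]]
wrist_force: [-5.9, 1.3, 3.9]
gripper_width: 0.574
gripper_force: 2.7
```

Force is building against the stop (5.9 N). One smaller step should bring it to about 8 N, then I'll hold.

play_rows --commands "0.015 -0.0005 0 0 0 0;0 0 0 0 0 0;0 0 0 0 0 0"

```text
time_s: 21.2
tcp_pos: [0.6501, 0.074, -0.0167]
ee_rot: [[0.999, -0.032, -0.003], [-0.032, -0.999, -0.001], [-0.003, 0.001, -1.0]]
wrist_force: [-6.2, 0.5, 3.7]
gripper_width: 0.571
gripper_force: 3.1
```

```bash
python3 -c "
from h import *
tile('w10')
print('stop', [ (v,jig(px('w10',324,v)),px('w10',324,v)[2].round(3)) for v in range(0,40,4)])"
```

```text
rim [ 222   35  204  180 3025] x 16.2 106.2 y -49.4 48.9 ((61.19999694824219, -0.25), (98.30000305175781, 90.0), 90.0)
tcp [-6.4 -0.4] -0.016645910388768184 21.25 [-6.5  1.   4.4]
stop [(0, array([123.2,  -0.4]), np.float64(0.022)), (4, array([122. ,  -0.4]), np.float64(0.021)), (8, array([120.3,  -0.4]), np.float64(0.021)), (12, array([118.4,  -0.4]), np.float64(0.021)), (16, array([116.3,  -0.4]), np.float64(0.022)), (20, array([114.5,  -0.4]), np.float64(0.022)), (24, array([112.9,  -0.4]), np.float64(0.022)), (28, array([111. ,  -0.4]), np.float64(0.022)), (32, array([109.4,  -0.4]), np.float64(0.022)), (36, array([105.9,  -0.4]), np.float64(0.028))]
```

play_rows --commands "0.01 -0.0003 0 0 0 0;0 0 0 0 0 0;0 0 0 0 0 0;0 0 0 0 0 0;0 0 0 0 0 0;0 0 0 0 0 0;0 0 0 0 0 0"

```text
time_s: 21.95
tcp_pos: [0.6501, 0.074, -0.0166]
ee_rot: [[0.999, -0.032, -0.004], [-0.032, -0.999, -0.001], [-0.004, 0.001, -1.0]]
wrist_force: [-6.5, 1.4, 4.6]
gripper_width: 0.577
gripper_force: 3.4
```

```bash
python3 -c "
from h import *
for i in range(4):
  cams.capture('wrist'); s=r.sense(); print(np.array(s['wrist_force']).round(1),np.array(s['tcp_pos']).round(4),s['time_s'])"
```

```text
[-7.8  1.   4.4] [ 0.6501  0.074  -0.0167] 22.0
[-7.3  1.5  5. ] [ 0.6501  0.074  -0.0166] 22.05
[-5.7  0.7  4.8] [ 0.6501  0.074  -0.0166] 22.1
[-7.2  0.9  5.2] [ 0.6501  0.074  -0.0166] 22.15
```

The push is about 7 N, but there is also about 5 N of downward drag from friction. I'll relieve it by raising the commanded height about 0.9 mm, so the push reaches the stop.

play_rows --commands "0 0 0.01 0 0 0;0 0 0.01 0 0 0;0 0 0.01 0 0 0;0 0 0 0 0 0;0 0 0 0 0 0"

```text
time_s: 22.65
tcp_pos: [0.6501, 0.074, -0.0166]
ee_rot: [[0.999, -0.032, -0.004], [-0.032, -0.999, -0.0], [-0.004, 0.001, -1.0]]
wrist_force: [-6.2, 2.0, 1.9]
gripper_width: 0.578
gripper_force: 2.6
```

```bash
python3 -c "
from h import *
for i in range(4):
  cams.capture('wrist'); s=r.sense(); print(np.array(s['wrist_force']).round(1),np.array(s['tcp_pos']).round(4),s['time_s'])"
```

```text
[-5.9  1.2  0.6] [ 0.6501  0.074  -0.0165] 22.7
[-5.6  1.4  1.3] [ 0.6501  0.074  -0.0166] 22.75
[-4.9  1.6  1.8] [ 0.6501  0.074  -0.0166] 22.8
[-5.8  1.8  2.2] [ 0.6501  0.074  -0.0166] 22.85
```

play_rows --commands "0.01 0 0.007 0 0 0;0.012 0 0.007 0 0 0;0 0 0 0 0 0;0 0 0 0 0 0"

```text
time_s: 23.25
tcp_pos: [0.6501, 0.074, -0.0166]
ee_rot: [[0.999, -0.033, -0.005], [-0.033, -0.999, -0.001], [-0.005, 0.001, -1.0]]
wrist_force: [-5.7, 0.5, 0.3]
gripper_width: 0.574
gripper_force: 2.9
```

```bash
python3 -c "
from h import *
for i in range(6):
  cams.capture('wrist'); s=r.sense(); print(np.array(s['wrist_force']).round(1),np.array(s['tcp_pos']).round(4),s['time_s'])"
```

```text
[-5.2  2.1  0.4] [ 0.6501  0.074  -0.0165] 23.3
[-5.6  1.7  1. ] [ 0.6501  0.074  -0.0166] 23.35
[-5.1  1.5  0.6] [ 0.6501  0.074  -0.0166] 23.4
[-5.8  0.6  1.3] [ 0.6501  0.074  -0.0165] 23.45
[-6.2  3.3  0.5] [ 0.6501  0.074  -0.0165] 23.5
[-6.   1.8  0.5] [ 0.6501  0.074  -0.0165] 23.55
```

play_rows --commands "0.01 0 0 0 0 0;0.01 0 0 0 0 0;0 0 0 0 0 0;0 0 0 0 0 0"

```text
time_s: 23.95
tcp_pos: [0.6501, 0.074, -0.0165]
ee_rot: [[0.999, -0.033, -0.006], [-0.033, -0.999, -0.001], [-0.006, 0.001, -1.0]]
wrist_force: [-6.8, 2.4, 1.5]
gripper_width: 0.577
gripper_force: 3.6
```

```bash
python3 -c "
from h import *
for i in range(6):
  cams.capture('wrist'); s=r.sense(); print(np.array(s['wrist_force']).round(1),np.array(s['tcp_pos']).round(4),s['time_s'])"
```

```text
[-7.2  1.6  2.5] [ 0.6501  0.074  -0.0165] 24.0
[-8.1  1.6  0.7] [ 0.6501  0.074  -0.0165] 24.05
[-7.   1.8  1.6] [ 0.6501  0.074  -0.0165] 24.1
[-6.1  2.1  1.8] [ 0.6501  0.0739 -0.0165] 24.15
[-7.3  1.3  2.3] [ 0.6501  0.074  -0.0165] 24.2
[-8.7  2.1  1.6] [ 0.6501  0.074  -0.0165] 24.25
```

play_rows --commands "0.009 0 0.003 0 0 0;0 0 0 0 0 0;0 0 0 0 0 0;0 0 0 0 0 0;0 0 0 0 0 0;0 0 0 0 0 0;0 0 0 0 0 0"

```text
time_s: 24.95
tcp_pos: [0.6501, 0.074, -0.0165]
ee_rot: [[0.999, -0.033, -0.007], [-0.033, -0.999, -0.001], [-0.007, 0.001, -1.0]]
wrist_force: [-7.8, 2.2, 2.0]
gripper_width: 0.574
gripper_force: 3.8
```

```bash
python3 -c "
from h import *
tile('w11')
for i in range(4):
  cams.capture('wrist'); s=r.sense(); print(np.array(s['wrist_force']).round(1),np.array(s['tcp_pos']).round(4),s['time_s'])
print('stop', [ (v,jig(px('w11',324,v)),px('w11',324,v)[2].round(3)) for v in range(26,40,2)])"
```

```text
rim [ 221   35  205  180 3024] x 16.4 106.3 y -49.4 48.9 ((61.35000228881836, -0.25), (98.30000305175781, 89.9000015258789), 90.0)
tcp [-6.4 -0.4] -0.016557885698422904 25.0 [-7.5  2.5  2.2]
[-7.6  2.2  2.8] [ 0.6501  0.0739 -0.0166] 25.05
[-6.5  1.6  2.1] [ 0.6501  0.074  -0.0166] 25.1
[-7.   2.2  1.5] [ 0.6501  0.074  -0.0166] 25.15
[-7.4  2.3  1.1] [ 0.6501  0.0739 -0.0165] 25.2
stop [(26, array([112.3,  -0.5]), np.float64(0.021)), (28, array([111.1,  -0.5]), np.float64(0.022)), (30, array([110.4,  -0.5]), np.float64(0.022)), (32, array([109.6,  -0.5]), np.float64(0.021)), (34, array([108.2,  -0.5]), np.float64(0.023)), (36, array([106.1,  -0.5]), np.float64(0.028)), (38, array([105.2,  -0.5]), np.float64(0.028))]
```

The push held at about 7.5–8 N for well over half a second, with no stop movement. I'll back straight off, then lift away.

play_rows --commands "-0.04 0.001 0 0 0 0;-0.04 0.001 0 0 0 0;-0.04 0.001 0 0 0 0;-0.1 0.003 0 0 0 0;-0.2 0.007 0 0 0 0;-0.3 0.01 0 0 0 0;-0.3 0.01 0 0 0 0;0 0 0 0 0 0;0 0 0.5 0 0 0;0 0 0.9 0 0 0;0 0 0.9 0 0 0;0 0 0.9 0 0 0;0 0 0.5 0 0 0;0 0 0 0 0 0;0 0 0 0 0 0"

```text
time_s: 26.7
tcp_pos: [0.6225, 0.0752, 0.0955]
ee_rot: [[0.999, -0.032, -0.0], [-0.032, -0.999, 0.0], [-0.0, -0.0, -1.0]]
wrist_force: [0.2, -0.3, -0.5]
gripper_width: 0.576
gripper_force: 0.0
```

```bash
python3 -c "
from h import *
tile('w12')
import numpy as np
print([(v,jig(px('w12',324,v)),px('w12',324,v)[2].round(4)) for v in range(40,160,6)])"
```

```text
rim [ 266   39  118  122 1476] x 5.3 106.1 y -49.5 49.4 ((55.70000076293945, -0.049999237060546875), (98.9000015258789, 100.79999542236328), 90.0)
tcp [-34.5  -0.4] 0.094707311025238 26.75 [-0.8  0.2  0.4]
[(40, array([105.3,  -0. ]), np.float64(0.0289)), (46, array([101.,  -0.]), np.float64(0.0279)), (52, array([96.1, -0. ]), np.float64(0.0296)), (58, array([91.6, -0. ]), np.float64(0.0287)), (64, array([86.7, -0. ]), np.float64(0.0302)), (70, array([82.1, -0.1]), np.float64(0.0295)), (76, array([77.4, -0.1]), np.float64(0.0293)), (82, array([72.6, -0.1]), np.float64(0.0294)), (88, array([67.7, -0.1]), np.float64(0.0299)), (94, array([62.9, -0.1]), np.float64(0.0289)), (100, array([57.9, -0.1]), np.float64(0.0289)), (106, array([52.9, -0.1]), np.float64(0.0298)), (112, array([47.8, -0.1]), np.float64(0.0301)), (118, array([42.7, -0.1]), np.float64(0.0294)), (124, array([37.6, -0.1]), np.float64(0.0298)), (130, array([32.4, -0.1]), np.float64(0.0303)), (136, array([27.1, -0.1]), np.float64(0.0297)), (142, array([21.8, -0.1]), np.float64(0.0303)), (148, array([16.3, -0.1]), np.float64(0.0281)), (154, array([10.9, -0.2]), np.float64(0.0295))]
```

The tile lies flat at jig (55.7, 0.0) mm, square and seated, and the hand is clear. I'm handing in.

```bash
python3 -c "
from station import r
print(r.finish_job())"
```

```text
the job is handed in; nothing more can be done
None
```

The tile lies flat, square and centred in the pocket. It was pressed against the back stop at about 7.5 N for over half a second with no sign of the stop moving. The hand is clear and the job is handed in; no verdict came back.

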